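# Set the gated vacuum selector on the rotary evaporator bench

### The job

Switch the vacuum selector over: push its black upright handle along the slot in the steel gate plate to the corner, then sideways along the second leg until it is fully home at the far end of the slot. Use the fingertips or the outside of the fingers only, never grip the handle, and leave the glassware and the other things around it where they stand.

Things in the scene. Friction and masses are not known exactly. Their poses are not given: they have to be found in the camera images.
- selector: Vacuum selector: white box 200 x 180 x 66 mm (x, y, z) fixed to the table; its flat top is a steel gate plate with an L-shaped slot 14 mm wide: first leg along the selector's +x, second along its +y. Origin: centre of the underside, z up. Only the handle stands above the top (and 1.5 mm screw heads). Brass stubs stick out 28 mm from its +x face, a gauge 7 mm from its -x face.
- slot_start (a point): Closed start of the slot: centre of the handle's axis there, at the plate's top face (66 mm above the table). In the selector's frame (-35, -30, 66) mm. Axes parallel to the selector's.
- slot_corner (a point): Corner of the L: handle axis there, at the plate's top face. In the selector's frame (35, -30, 66) mm.
- slot_end (a point): Closed far end of the slot, the handle's final place: handle axis there, at the plate's top face. In the selector's frame (35, 30, 66) mm.
- handle_top (a point): Centre of the handle's top, 115 mm above the table. The handle is an upright black cylinder of 24 mm diameter, reaching from 70 to 115 mm above the table. An 11 mm steel pin below it runs in the slot with 1.5 mm play on each side, so it cannot cut the corner; it is captive, cannot tilt or be lifted, and stays where it is left. Moving it takes about 2 N.
- gate_along (a joint): Handle travel along the first leg (selector +x), m: 0 at slot_start, 0.070 at the corner; the play lets it read 1.5 mm past both. It starts between 0 and 0.020. In the second leg it stays near 0.070.
- gate_across (a joint): Handle travel along the second leg (selector +y), m: 0 in the first leg, 0.060 at slot_end (up to 0.0615 hard against the end). It can move only when gate_along is near 0.070.
- vial: Bystander: small amber glass vial with white cap, 22 mm diameter, 42 mm tall, standing loose on the selector's top in the quarter at its -x, +y corner, away from the slot. Origin: centre of its underside.
- beaker: Bystander: glass beaker, 70 mm diameter, 90 mm tall, on the table beside the selector's +y face. Origin: centre of its underside.
- jar: Bystander: amber jar with black cap, 60 mm diameter, 100 mm tall, on the table beside the selector's -y face. Origin: centre of its underside.
- mortar: Bystander: white ceramic mortar bowl, 84 mm diameter, 50 mm tall, on the table off the selector's -x face. Origin: centre of its underside.
- washbottle: Bystander: white plastic bottle with grey cap, 68 mm diameter, 170 mm tall, on the left of the table (+y). Origin: centre of its underside.
- flask: Bystander: conical glass flask, 84 mm wide at the foot, 125 mm tall, on the right of the table (-y). Origin: centre of its underside.
- spatula: Bystander: flat spatula 200 mm long with a grey handle, lying on the right of the table nearer the robot. Origin: centre of its underside.

How it is judged:
By the outcome, as a careful person would: the job done as asked, in the order asked, and still so for the second after the job is handed in, with the robot touching nothing.
It also fails if it takes over 38 s, if anything falls off the work surface, if the arm or the gripper's body presses on something with over 40 N, if the wrist force passes 120 N, or if a joint passes its speed limit or range.

### The arm

A 6-joint arm with a two-finger parallel gripper is mounted at the origin on the work surface. World frame = base frame: x ahead of the robot, y to its left, z up, the work surface at z = 0. Lengths are in m, angles in degrees, forces in N, time in s.
With the tool pointing down it reaches from about 0.3 to 0.875 m from the base axis. Payload 4.2 kg.
Tool frame: the origin (TCP) lies at the very end of the fingers, on their centre line; the grasp point (between the pads) lies 19 mm behind it; z points along the fingers, y is the direction in which the jaws open and shut (so a half turn about z gives the same grasp; the last joint's range is limited). The gripper opens to 85 mm and grips with 20 to 120 N. Pads are 22 mm wide; open, the fingers measure 114 mm over their backs; the gripper's body (76 mm by 85 mm) begins 54 mm behind the grasp point. The pads swing forward as they close: fully open they stand 13 mm farther back than shut.
Start: joints at [-77.063, 18.312, 89.639, -0, 72.044, -1.146], TCP at [0.14, -0.558, 0.231] pointing down, gripper open.
Joint ranges: [-177.97, 177.97], [-48.28, 115.42], [12.27, 149.76], [-77.06, 257.06], [2.81, 150.46], [-146.56, 146.56]. Speed limits (degrees/s): [147.25, 147.25, 180, 180, 180, 180].

### API

Orientations are given as a 3x3 rotation matrix whose columns are the frame's x, y, z axes.
In Python, from workcell import * gives the robot as it stands.
- The arm moves only by the shell command python3 -m creep 'ROWS' [FORCE]. ROWS is JSON, a list of rows, each a list of 3 entries, a list of its own where there are three numbers: the shift along the tool's x, y, z in cm, then the turn about the tool's z in rad, then the closure in counts, from 0 (fully open) to 255 (shut). In form: [[[dx, dy, dz], yaw, hand], ...]. A call has 1 to 10 rows; each row shifts and turns the pose as measured when the row begins, along the tool's axes as they then stand; what a row does not reach is not made up. A row lasts 1/12 s, in which the tool goes at most 41.7 mm and 7.16 degrees, less where a joint would pass 70% of its speed; a pose out of reach is approached as far as the arm can. A call is refused whole if a number of a shift passes 4.17 or a number of a turn 0.125, either way. A call with a gripper value outside its range is refused whole. The fingers move at their own pace and stop on an object; FORCE is the grip in N (left out, the last holds). Time passes only in rows, so rows that do not move let the fingers close. It gives the time, the measured TCP pose, the force and the opening at its end, in the units of the state.
- read_state(): the state, without advancing time (a new reading comes with each control period).
- camera(name): name is "scene" or "top"; returns a dict with "color" (384x512x3 uint8, blue, green, red), "fov_y" (degrees; the focal length in pixels is half the picture's height over the tangent of half this angle, whatever the lens; pixels are square), "cx", "cy" (the principal point, pixels), "eye" and "orientation" of the camera in the world. Camera axes: x right, y down, z forward; pixel columns grow to the right and rows downward; lengths in m; the calibration is good to about 2 mm. A picture is of the moment at which its call begins. There is no depth.
- job_done(): hands the job in, once; it reports no verdict.
Trained networks look in a picture, given as the dict that the camera call returned (one of the last four; its "shot" number tells which), for a name from the list of things; names that differ only in an ending like _2 or _b are one class to them, and where a whole thing is asked for, a point or a joint stands for the part that bears it (a point fixed in the world has none). Each returns a list of dicts, best first, with "p" (0 to 1); they miss things now and then, are a little off and sometimes report something else, mostly with a low value. They report only what shows in the picture. A call takes as long as a camera call.
- look_for(picture, query): "centre" ([column, row] in pixels, amid what is visible of it).
- landmark_of(picture, query): "centre" ([column, row] in pixels: a listed point, or the origin of a listed thing).
The state is a dict: "time": time; "qpos": joint angles; "qvel": joint speeds; "effort": joint torques, N m; "eef_pos": TCP position; "ee_rot": TCP orientation; "wrist_force": force on the tool from outside, world axes, zero at the start; "ft_torque": the same for the moment, N m; "width": opening from 0.0 (shut) to 1.0 (fully open).
Only numpy, scipy, OpenCV 4.12 (cv2) and the standard library are available. Lean on these libraries where they do the work, as an engineer would, in place of code of your own. Each camera call takes 0.05 s, during which the arm holds its last target. There are 200 camera calls.

## Working session

There is one attempt and no reset: what is moved stays moved. The work goes in short steps, Python scripts to look and compute and a shell command to move; the robot and the scene stay as the last step left them, time stands still between calls to the robot, and variables do not carry over. Pictures are saved under pics/ and viewed, about 8 in all and at most 12, crops included, and the job is handed in when it is done.

```bash
mkdir -p pics; cat > h.py <<'E'
from workcell import *
import numpy as np, cv2
def f(p): return p["color"].shape[0]/2/np.tan(np.radians(p["fov_y"])/2)
def ray(p,uv):
    d=np.array([(uv[0]-p["cx"])/f(p),(uv[1]-p["cy"])/f(p),1.]); return np.array(p["orientation"])@d
def at_z(p,uv,z):
    r=ray(p,uv); e=np.array(p["eye"]); return e+r*(z-e[2])/r[2]
def proj(p,X):
    c=np.array(p["orientation"]).T@(np.array(X)-np.array(p["eye"])); return [p["cx"]+f(p)*c[0]/c[2],p["cy"]+f(p)*c[1]/c[2]]
Z=dict(selector=0,slot_start=.066,slot_corner=.066,slot_end=.066,handle_top=.115,vial=.066,beaker=0,jar=0,mortar=0,washbottle=0,flask=0,spatula=0)
E
python3 - <<'E'
from h import *
s=read_state(); print(s["time"],s["eef_pos"],np.round(s["ee_rot"],3).tolist(),s["width"])
for n in ("scene","top"):
    p=camera(n); cv2.imwrite(f"pics/{n}0.png",p["color"]); print(n,np.round(p["eye"],3),p["fov_y"])
    for k,z in Z.items():
        for d in landmark_of(p,k)[:1]: print(k,round(d["p"],2),np.round(d["centre"],1),np.round(at_z(p,d["centre"],z)[:2],4))
E
```

```text
0.0 [ 0.13980485 -0.55725889  0.23047491] [[0.97, 0.243, -0.0], [0.243, -0.97, 0.002], [0.0, -0.002, -1.0]] 1.0004703642792305
scene [1.274 0.602 0.743] 50.17295848680945
selector 0.78 [258.2 235.3] [0.5275 0.0428]
slot_start 0.78 [261.3 209.4] [0.4934 0.0277]
slot_corner 0.66 [246.5 215.9] [0.5444 0.0138]
slot_end 0.8 [257.6 226.8] [0.5655 0.0689]
handle_top 0.73 [304.3 212.9] [0.4936 0.1687]
vial 0.44 [289.6 214.8] [0.4659 0.1069]
beaker 0.55 [306.7 260. ] [0.5325 0.2091]
jar 0.86 [218.8 213.5] [ 0.5159 -0.1199]
mortar 0.94 [301.7 214.4] [0.3625 0.0873]
washbottle 0.67 [386.8 297.5] [0.5293 0.4308]
flask 0.86 [139.3 186.1] [ 0.5618 -0.4462]
spatula 0.52 [185.9 159.8] [ 0.3273 -0.4572]
top [0.292 0.003 1.138] 53.29843909237559
selector 0.55 [232.7 190.1] [0.5183 0.0459]
slot_start 0.68 [239.4 195.4] [0.4899 0.0242]
slot_corner 0.81 [247.4 173.9] [0.553  0.0017]
slot_end 0.94 [227.5 171.3] [0.5603 0.0591]
vial 0.71 [180.  185.9] [0.5165 0.1942]
beaker 0.69 [179.9 186. ] [0.53   0.2063]
jar 0.91 [287.7 193.3] [ 0.5094 -0.1208]
mortar 0.97 [214.5 240.9] [0.3649 0.0977]
washbottle 0.89 [102.8 189.2] [0.5186 0.4389]
flask 0.93 [388.2 174.1] [ 0.5712 -0.4297]
spatula 0.83 [403.2 262.1] [ 0.306 -0.457]
```

View pics/scene0.png

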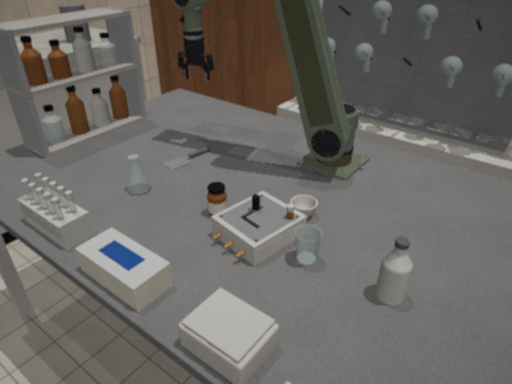

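View pics/top0.png

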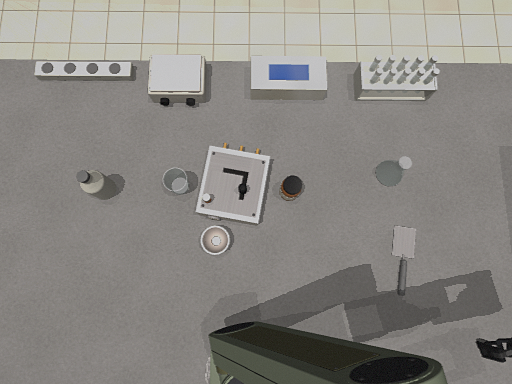

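The scene view shows the handle around (256,202) with the vial at (290,214). In the top view the selector spans about (197–270, 147–222), with the handle at (243,188) and the L-slot running from (242,198) through (247,173) to (224,170). I'll zoom in for accuracy.

```bash
python3 - <<'E'
import cv2
a=cv2.imread("pics/top0.png")[140:230,190:280]; b=cv2.imread("pics/scene0.png")[185:265,205:315]
a=cv2.resize(a,None,fx=6,fy=6,interpolation=cv2.INTER_CUBIC)
cv2.imwrite("pics/c1.png",a)
E
```

```text
(no output)
```

View pics/c1.png

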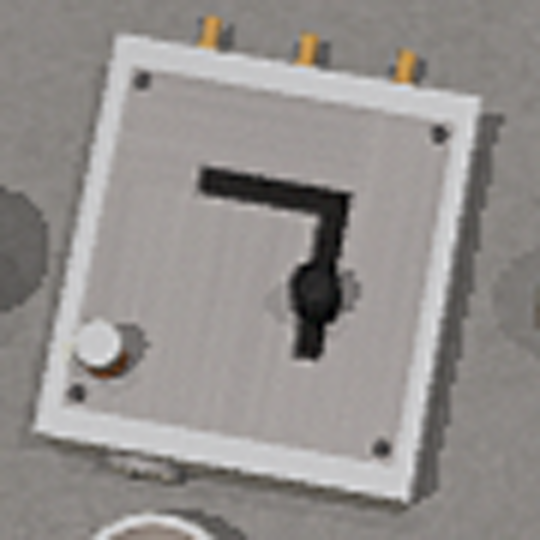

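```bash
cat >> h.py <<'E'
def fit(L,W):
    L=np.array(L);W=np.array(W);lc,wc=L.mean(0),W.mean(0);a,b=L-lc,W-wc
    t=np.arctan2((a[:,0]*b[:,1]-a[:,1]*b[:,0]).sum(),(a*b).sum()); R=np.array([[np.cos(t),-np.sin(t)],[np.sin(t),np.cos(t)]])
    return t,wc-R@lc,R
E
python3 - <<'E'
from h import *
p=camera("top")
u=lambda c:[190+(c[0]+.5)/6-.5,140+(c[1]+.5)/6-.5]
C=[(115,38),(480,98),(410,502),(38,432),(336,203),(200,181),(307,358)]
L=[(.1,.09),(.1,-.09),(-.1,-.09),(-.1,.09),(.035,-.03),(.035,.037),(-.042,-.03)]
W=[at_z(p,u(c),.066)[:2] for c in C]
t,o,R=fit(L,W); print("yaw",np.degrees(t),"o",o)
for l,w in zip(L,W): print(l,np.round(w,4),np.round((R.T@(w-o)-l)*1000,1))
for n,l in dict(start=(-.035,-.03),corner=(.035,-.03),end=(.035,.03)).items(): print(n,o+R@l)
h=at_z(p,u((318,291)),.115)[:2]; print("handle",h,R.T@(h-o))
v=at_z(p,u((100,343)),.108)[:2]; print("vial",v,R.T@(v-o))
q=camera("scene")
print([np.round(proj(q,[*(o+R@np.array(l)),.066]),1).tolist() for l in L[:6]])
print(proj(q,[*h,.115]))
E
python3 -c "
import cv2
cv2.imwrite('pics/c2.png',cv2.resize(cv2.imread('pics/scene0.png')[180:265,200:325],None,fx=6,fy=6,interpolation=cv2.INTER_CUBIC))"
```

```text
yaw -9.649903261666417 o [0.52441515 0.04248801]
(0.1, 0.09) [0.6362 0.115 ] [-2.   0.2]
(0.1, -0.09) [ 0.6071 -0.0624] [-0.9  0.4]
(-0.1, -0.09) [ 0.4106 -0.0286] [-0.2  0.8]
(-0.1, 0.09) [0.4427 0.1465] [ 2.  -1.2]
(0.035, -0.03) [0.5544 0.007 ] [0.5 0. ]
(0.035, 0.037) [0.5648 0.0724] [-0.2 -0.7]
(-0.042, -0.03) [0.4788 0.0202] [0.8 0.4]
start [0.48488156 0.01877946]
corner [0.55389109 0.00704554]
end [0.56394874 0.06619656]
handle [0.50122323 0.01472373] [-0.01820971 -0.03125904]
vial [0.47785775 0.11390028] [-0.0578693   0.06259752]
[[254.6, 247.3], [211.0, 216.6], [262.5, 190.8], [306.7, 215.9], [242.5, 216.6], [258.9, 227.3]]
[np.float64(256.1150575176285), np.float64(194.80246226717654)]
```

View pics/c2.png

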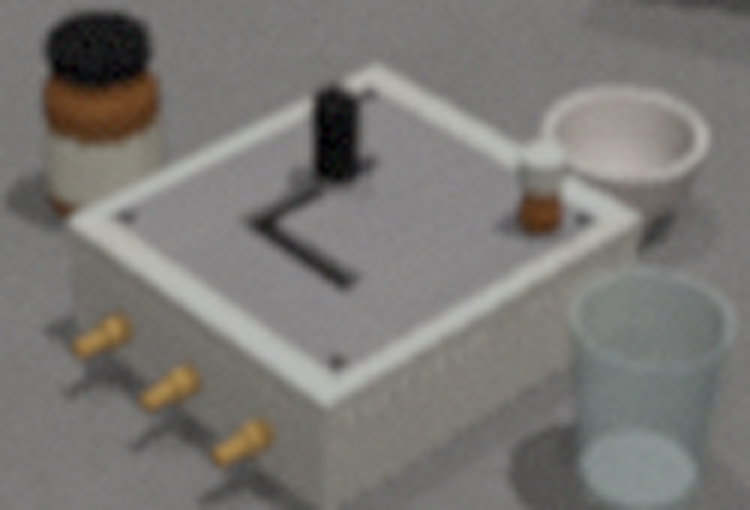

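The top-view fit agrees with the scene view: the handle is at about selector (-18,-30), the plate is clear and the vial stands well away. Next I turn the tool parallel to the selector and shut the fingers.

```bash
cat >> h.py <<'E'
T=np.radians(-9.65);O=np.array([.5244,.0425]);RS=np.array([[np.cos(T),-np.sin(T)],[np.sin(T),np.cos(T)]])
def to(x,y,z):
    "cm in tool axes to selector-frame target (mm), z world"
    s=read_state(); M=np.array(s["ee_rot"]); P=np.array(s["eef_pos"])
    w=np.append(O+RS@(np.array([x,y])/1000),z/1000)
    print("t",round(s["time"],2),"sel",np.round(RS.T@(P[:2]-O)*1000,1),"z",round(P[2]*1000,1),"yawerr",round(np.arctan2(M[1,0],M[0,0])-T,3),"F",np.round(s["wrist_force"],1),"w",round(s["width"],2),"d_cm",np.round(M.T@(w-P)*100,2))
E
python3 -m creep '[[[0,0,0],0.104,255],[[0,0,0],0.104,255],[[0,0,0],0.104,255],[[0,0,0],0.104,255],[[0,0,0],0,255]]'; python3 -c "
from h import *
to(-60,-30,180)"
```

```text
time: 1.82
eef_pos: [0.1399, -0.5577, 0.2313]
ee_rot: [[0.982, -0.188, 0.0], [-0.188, -0.982, -0.0], [0.0, 0.0, -1.0]]
wrist_force: [0.2, -0.2, -0.0]
width: 0.297
t 1.82 sel [-278.4 -656.2] z 231.3 yawerr -0.021 F [ 0.2 -0.2 -0. ] w 0.3 d_cm [ 20.52 -63.06   5.13]
```

```bash
python3 -m creep '[[[1.25,-3.9,0],-0.02,255],[[1.25,-3.9,0],0,255],[[1.25,-3.9,0],0,255],[[1.25,-3.9,0],0,255],[[1.25,-3.9,0],0,255],[[1.25,-3.9,0],0,255],[[1.25,-3.9,0],0,255],[[1.25,-3.9,0],0,255],[[1.25,-3.9,0],0,255],[[1.25,-3.9,0],0,255]]'; python3 -c "
from h import *
to(-60,-30,180)"
```

```text
time: 2.65
eef_pos: [0.3267, -0.1912, 0.2292]
ee_rot: [[0.988, -0.154, 0.004], [-0.154, -0.988, -0.007], [0.005, 0.006, -1.0]]
wrist_force: [0.3, -0.1, -0.2]
width: 0.004
t 2.65 sel [-155.7 -263.6] z 229.2 yawerr 0.014 F [ 0.3 -0.1 -0.2] w 0.0 d_cm [  9.88 -23.25   4.82]
```

```bash
python3 -m creep '[[[1.4,-3.3,0],0.014,255],[[1.4,-3.3,0],0,255],[[1.4,-3.3,0],0,255],[[1.4,-3.3,0.5],0,255],[[1.4,-3.3,0.5],0,255],[[1.4,-3.3,0.5],0,255],[[1,-2.5,1],0,255],[[0.5,-1,1],0,255],[[0,0,0],0,255]]'; python3 -c "
from h import *
to(-60,-30,120)"
```

```text
time: 3.4
eef_pos: [0.4689, 0.0422, 0.1953]
ee_rot: [[0.991, -0.133, 0.016], [-0.133, -0.991, -0.007], [0.017, 0.005, -1.0]]
wrist_force: [-0.1, -0.3, -0.3]
width: 0.003
t 3.4 sel [-54.6  -9.6] z 195.3 yawerr 0.035 F [-0.1 -0.3 -0.3] w 0.0 d_cm [-0.74  1.98  7.53]
```

```bash
python3 -m creep '[[[-0.3,0.8,0],0.035,255],[[-0.3,0.8,1.5],0,255],[[-0.1,0.3,2],0,255],[[0,0,2],0,255],[[0,0,1.5],0,255],[[0,0,0],0,255]]'; python3 - <<'E'
from h import *
to(-60,-30,85)
p=camera("scene");cv2.imwrite("pics/s1.png",cv2.resize(p["color"][140:265,180:340],None,fx=4,fy=4,interpolation=cv2.INTER_CUBIC))
E
```

```text
time: 3.9
eef_pos: [0.4561, 0.0146, 0.1257]
ee_rot: [[0.985, -0.174, 0.018], [-0.174, -0.985, -0.012], [0.019, 0.009, -1.0]]
wrist_force: [-1.0, -0.0, 0.2]
width: 0.001
t 3.9 sel [-62.6 -38.9] z 125.7 yawerr -0.007 F [-1.  -0.   0.2] w 0.0 d_cm [ 0.18 -0.93  4.07]
```

View pics/s1.png

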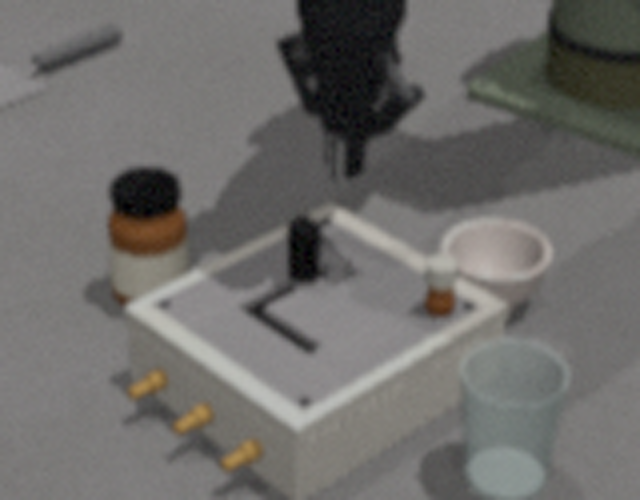

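The fingers are shut and hang behind the handle on the -x side; the tips show at crop (348,175), the handle at (303,250), and the vial and mortar are clear. Now down, then the push along +x.

```bash
python3 -m creep '[[[0.1,-0.5,1.4],0,255],[[0.1,-0.4,1.4],0,255],[[0,0,1.0],0,255],[[0,0,0.2],0,255],[[0,0,0],0,255]]'; python3 -c "
from h import *
to(-45,-30,85)"
```

```text
time: 4.37
eef_pos: [0.4635, 0.0173, 0.0929]
ee_rot: [[0.983, -0.182, 0.031], [-0.182, -0.983, -0.013], [0.033, 0.008, -0.999]]
wrist_force: [0.0, -0.3, -0.8]
width: 0.002
t 4.37 sel [-55.8 -35.1] z 92.9 yawerr -0.015 F [ 0.  -0.3 -0.8] w 0.0 d_cm [ 1.04 -0.53  0.82]
```

```bash
python3 -m creep '[[[0,-0.4,0.6],-0.015,255],[[0,-0.2,0.4],0,255],[[0.4,0,0],0,255],[[0.4,0,0],0,255],[[0.4,0,0],0,255],[[0.4,0,0],0,255],[[0.4,0,0],0,255]]'; python3 -c "
from h import *
to(12,-30,85)"
```

```text
time: 4.95
eef_pos: [0.4876, 0.019, 0.0868]
ee_rot: [[0.985, -0.167, 0.036], [-0.167, -0.986, -0.013], [0.038, 0.007, -0.999]]
wrist_force: [-1.6, -0.0, -0.4]
width: -0.001
t 4.95 sel [-32.4 -29.4] z 86.8 yawerr 0.001 F [-1.6 -0.  -0.4] w -0.0 d_cm [4.43 0.06 0.35]
```

```bash
python3 -m creep '[[[0.5,0,0.04],0,255],[[0.5,0,0.04],0,255],[[0.5,0,0.04],0,255],[[0.5,0,0.04],0,255],[[0.5,0,0.04],0,255],[[0.5,0,0.04],0,255],[[0.5,0,0.04],0,255],[[0.4,0,0.03],0,255]]'; python3 - <<'E'
from h import *
to(12,-30,85)
p=camera("top");cv2.imwrite("pics/t2.png",cv2.resize(p["color"][140:230,190:280],None,fx=6,fy=6,interpolation=cv2.INTER_CUBIC))
p=camera("scene");cv2.imwrite("pics/s2.png",cv2.resize(p["color"][160:265,200:325],None,fx=5,fy=5,interpolation=cv2.INTER_CUBIC))
E
```

```text
time: 5.62
eef_pos: [0.5288, 0.0117, 0.0847]
ee_rot: [[0.985, -0.168, 0.032], [-0.167, -0.986, -0.013], [0.034, 0.008, -0.999]]
wrist_force: [-1.8, -0.7, 1.5]
width: -0.0
t 5.62 sel [  9.5 -29.6] z 84.7 yawerr 0.0 F [-1.8 -0.7  1.5] w -0.0 d_cm [ 0.25  0.04 -0.03]
```

View pics/s2.png

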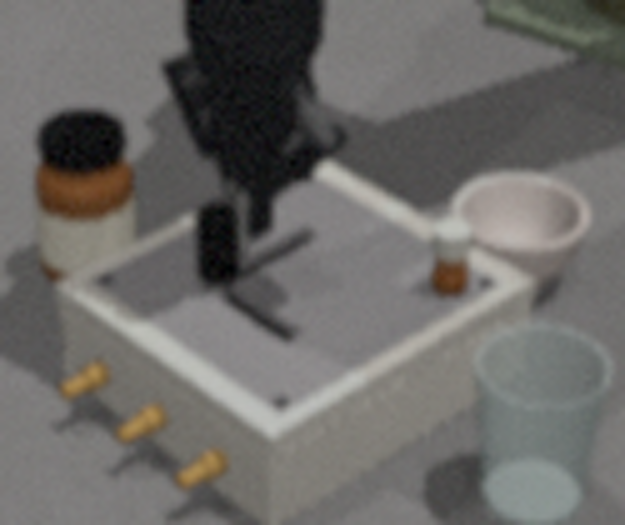

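The handle stands at the corner (crop (218,245)), nearly there. I push on in small rows until the force rises.

```bash
python3 -m creep '[[[0.2,0,0],0,255],[[0.15,0,0],0,255]]'; python3 -c "
from h import *
to(12,-30,85)"; python3 -m creep '[[[0.15,0,0],0,255],[[0.1,0,0],0,255]]'; python3 -c "
from h import *
to(12,-30,85)"
```

```text
time: 5.88
eef_pos: [0.5327, 0.0111, 0.0846]
ee_rot: [[0.985, -0.168, 0.032], [-0.167, -0.986, -0.013], [0.034, 0.008, -0.999]]
wrist_force: [-1.9, 0.1, 1.1]
width: 0.004
t 5.88 sel [ 13.5 -29.6] z 84.6 yawerr 0.0 F [-1.9  0.1  1.1] w 0.0 d_cm [-0.14  0.04 -0.05]
time: 6.05
eef_pos: [0.535, 0.0107, 0.0846]
ee_rot: [[0.985, -0.168, 0.032], [-0.167, -0.986, -0.013], [0.033, 0.008, -0.999]]
wrist_force: [-2.3, 0.8, 0.0]
width: 0.001
t 6.05 sel [ 15.8 -29.6] z 84.6 yawerr 0.0 F [-2.3  0.8  0. ] w 0.0 d_cm [-0.38  0.04 -0.05]
```

```bash
python3 -m creep '[[[0.15,0,0],0,255],[[0.1,0,0],0,255]]'; python3 -c "
from h import *
to(12,-30,85)"; python3 -m creep '[[[0.1,0,0],0,255],[[0.1,0,0],0,255]]'; python3 - <<'E'
from h import *
to(12,-30,85)
p=camera("scene")
for d in landmark_of(p,"handle_top")[:2]: print(d["p"],RS.T@(at_z(p,d["centre"],.115)[:2]-O)*1e3,d["centre"])
E
```

```text
time: 6.22
eef_pos: [0.5355, 0.0105, 0.0845]
ee_rot: [[0.985, -0.168, 0.027], [-0.168, -0.986, -0.013], [0.029, 0.008, -1.0]]
wrist_force: [-5.0, 1.7, 3.3]
width: -0.0
t 6.22 sel [ 16.3 -29.7] z 84.5 yawerr -0.0 F [-5.   1.7  3.3] w -0.0 d_cm [-0.43  0.03 -0.07]
time: 6.38
eef_pos: [0.5355, 0.0105, 0.0844]
ee_rot: [[0.986, -0.168, 0.022], [-0.168, -0.986, -0.012], [0.024, 0.008, -1.0]]
wrist_force: [-4.8, 0.2, 3.9]
width: -0.0
t 6.38 sel [ 16.3 -29.7] z 84.4 yawerr -0.0 F [-4.8  0.2  3.9] w -0.0 d_cm [-0.43  0.03 -0.07]
```

The tool has stopped at x≈16 and the force has risen to 5 N, so the handle is at the corner. Now back off and go round to its -y side.

```bash
python3 -m creep '[[[-0.6,0,0],0,255],[[-0.8,0,0],0,255],[[0,1.2,0],0,255],[[0,1.5,0],0,255],[[0,1.5,0],0,255],[[0,0.6,0],0,255],[[0,0,0],0,255]]'; python3 -c "
from h import *
to(35,-72,85)"
```

```text
time: 7.07
eef_pos: [0.5162, -0.0379, 0.0855]
ee_rot: [[0.986, -0.165, 0.035], [-0.164, -0.986, -0.014], [0.037, 0.008, -0.999]]
wrist_force: [0.3, -0.1, 0.1]
width: -0.002
t 7.07 sel [  5.4 -80.7] z 85.5 yawerr 0.003 F [ 0.3 -0.1  0.1] w -0.0 d_cm [ 2.96 -0.86  0.15]
```

```bash
python3 -m creep '[[[0.9,0,0.05],0,255],[[0.9,0,0.05],0,255],[[0.7,0,0.03],0,255],[[0.2,0,0.02],0,255],[[0,0,0],0,255]]'; python3 - <<'E'
from h import *
to(35,-62,85)
p=camera("scene");cv2.imwrite("pics/s3.png",cv2.resize(p["color"][160:265,200:325],None,fx=5,fy=5,interpolation=cv2.INTER_CUBIC))
E
```

```text
time: 7.48
eef_pos: [0.5477, -0.0426, 0.0853]
ee_rot: [[0.985, -0.165, 0.039], [-0.165, -0.986, -0.014], [0.041, 0.008, -0.999]]
wrist_force: [0.0, -0.0, -0.6]
width: 0.001
t 7.48 sel [ 37.3 -80. ] z 85.3 yawerr 0.003 F [ 0.  -0.  -0.6] w 0.0 d_cm [-0.22 -1.8   0.01]
```

View pics/s3.png

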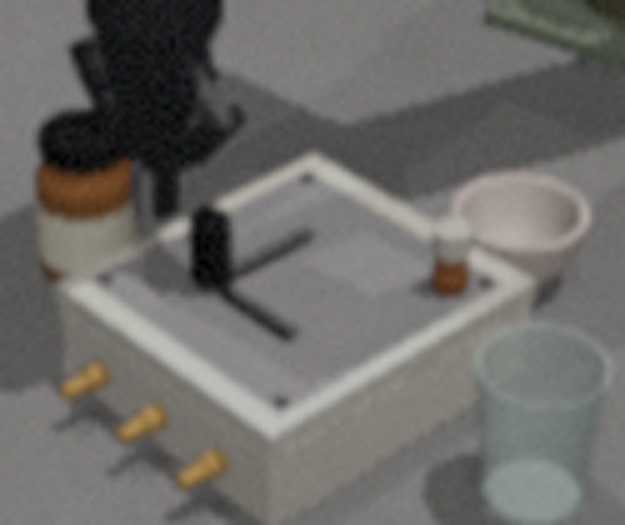

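The handle sits at the corner (crop (211,248)) and the fingers are clear of it on the -y side at (165,190). Now the push along +y.

```bash
python3 -m creep '[[[-0.1,-0.6,0],0,255],[[0,-0.6,0],0,255],[[0,-0.5,0],0,255],[[0,-0.5,0],0,255],[[0,-0.5,0],0,255],[[0,-0.5,0],0,255]]'; python3 -c "
from h import *
to(36,3,85)"
```

```text
time: 8.03
eef_pos: [0.5513, -0.0078, 0.0846]
ee_rot: [[0.986, -0.164, 0.038], [-0.163, -0.986, -0.015], [0.04, 0.009, -0.999]]
wrist_force: [0.7, -3.8, -1.1]
width: 0.001
t 8.03 sel [ 35.  -45.1] z 84.6 yawerr 0.004 F [ 0.7 -3.8 -1.1] w 0.0 d_cm [ 0.13 -4.81 -0.07]
```

```bash
python3 -m creep '[[[0,-0.5,0],0,255],[[0,-0.5,0],0,255],[[0,-0.5,0],0,255],[[0,-0.5,0],0,255],[[0,-0.5,0],0,255],[[0,-0.5,0],0,255]]'; python3 - <<'E'
from h import *
to(36,3,85)
p=camera("scene");cv2.imwrite("pics/s4.png",cv2.resize(p["color"][160:265,200:325],None,fx=5,fy=5,interpolation=cv2.INTER_CUBIC))
E
```

```text
time: 8.53
eef_pos: [0.5571, 0.0244, 0.0845]
ee_rot: [[0.986, -0.163, 0.039], [-0.162, -0.987, -0.017], [0.042, 0.01, -0.999]]
wrist_force: [0.2, -2.0, 0.7]
width: 0.002
t 8.53 sel [ 35.2 -12.4] z 84.5 yawerr 0.005 F [ 0.2 -2.   0.7] w 0.0 d_cm [ 0.09 -1.54 -0.06]
```

View pics/s4.png

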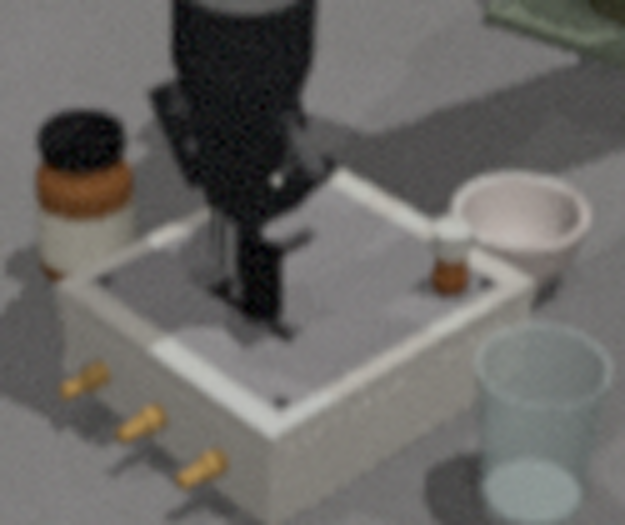

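The handle is about two thirds along the second leg (crop (265,285), slot end near (293,333)), and the resistance is a normal 2 N. I go on to the end stop.

```bash
python3 -m creep '[[[0,-0.5,0],0,255],[[0,-0.5,0],0,255],[[0,-0.4,0],0,255],[[0,-0.2,0],0,255]]'; python3 -c "
from h import *
to(36,8,85)";  python3 -m creep '[[[0,-0.2,0],0,255],[[0,-0.15,0],0,255]]'; python3 -c "
from h import *
to(36,8,85)"
```

```text
time: 8.92
eef_pos: [0.5603, 0.0427, 0.0845]
ee_rot: [[0.986, -0.163, 0.04], [-0.162, -0.987, -0.016], [0.042, 0.01, -0.999]]
wrist_force: [0.4, -1.8, 0.7]
width: 0.001
t 8.92 sel [35.3  6.2] z 84.5 yawerr 0.005 F [ 0.4 -1.8  0.7] w 0.0 d_cm [ 0.07 -0.18 -0.05]
time: 9.08
eef_pos: [0.5604, 0.0437, 0.0844]
ee_rot: [[0.986, -0.16, 0.038], [-0.159, -0.987, -0.023], [0.042, 0.016, -0.999]]
wrist_force: [-0.7, -11.2, 2.6]
width: -0.003
t 9.08 sel [35.3  7.2] z 84.4 yawerr 0.009 F [ -0.7 -11.2   2.6] w -0.0 d_cm [ 0.07 -0.08 -0.06]
```

The force is 11 N at the hard stop, so the handle is home. I back away and lift clear.

```bash
python3 -m creep '[[[0,0.8,0],0,255],[[0,1.2,0],0,255],[[0,1.0,0],0,255],[[0,0.3,-1.5],0,255],[[0,0,-3],0,255],[[0,0,-3],0,255],[[-1,2,-3],0,255],[[-2,3,-2],0,255],[[-2,3,0],0,255],[[-2,3,0],0,255]]';python3 -m creep '[[[-2,3,0],0,255],[[-2,3,0],0,255],[[-1.5,2,0],0,255],[[0,0,0],0,255],[[0,0,0],0,255]]'; python3 - <<'E'
from h import *
to(0,0,200)
p=camera("scene");cv2.imwrite("pics/s5.png",cv2.resize(p["color"][160:265,200:325],None,fx=5,fy=5,interpolation=cv2.INTER_CUBIC))
q=camera("top");cv2.imwrite("pics/t5.png",cv2.resize(q["color"][140:265,160:310],None,fx=4,fy=4,interpolation=cv2.INTER_CUBIC))
E
```

```text
time: 9.92
eef_pos: [0.4616, -0.0882, 0.2126]
ee_rot: [[0.987, -0.157, 0.035], [-0.157, -0.988, -0.017], [0.037, 0.011, -0.999]]
wrist_force: [-0.2, -1.0, 0.3]
width: -0.002
time: 10.33
eef_pos: [0.3847, -0.1655, 0.2129]
ee_rot: [[0.985, -0.166, 0.038], [-0.166, -0.986, -0.017], [0.04, 0.01, -0.999]]
wrist_force: [0.1, 0.5, -0.1]
width: 0.001
t 10.33 sel [-102.8 -228.5] z 212.9 yawerr 0.002 F [ 0.1  0.5 -0.1] w 0.0 d_cm [ 10.26 -22.85   1.48]
```

View pics/s5.png

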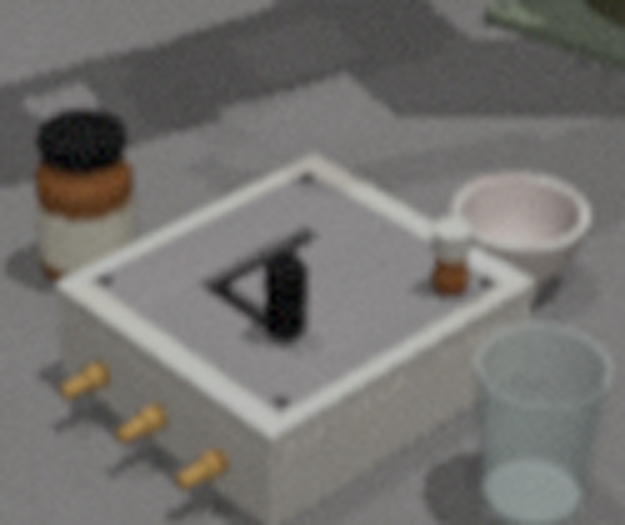

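View pics/t5.png

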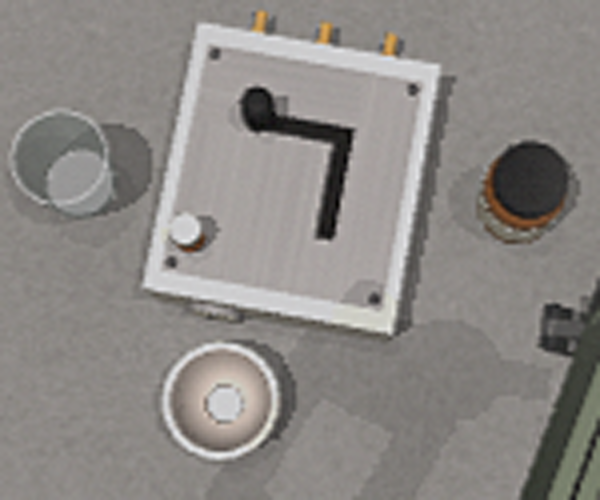

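The handle is at the far end of the slot (top crop (258,108)); no slot shows beyond it, and the vial, beaker, jar and mortar stand where they were. I hand in, with a numeric check first.

```bash
python3 - <<'E'
from h import *
p=camera("top")
print(RS.T@(at_z(p,[160+257.5/4-.4,140+105/4-.4],.115)[:2]-O)*1e3, read_state()["wrist_force"])
print(job_done())
E
```

```text
[34.48572722 30.23909079] [-0.28312551 -0.35441986 -0.05540986]
the job is handed in; nothing more can be done
None
```

The selector is switched over: the handle is fully home at the far end of the slot, and I have handed the job in. It took about 10.5 s of the 38 s allowed.

- **How it was moved:** I kept the fingers shut and never gripped the handle. I pushed it along the first leg to the corner, where the stop showed at about 5 N. Then I went round to its -y side and pushed it along the second leg to the hard stop, at about 11 N.
- **Handle position:** the last top picture puts it at about (34.5, 30.2) mm in the selector's frame, against a target of (35, 30).
- **Surroundings:** the vial, beaker, jar and mortar look unmoved in the last pictures. The wash bottle, flask and spatula are not in those close-ups, but the arm stayed well above or away from them.
- **Robot:** it is backed off, touching nothing, with the wrist force near zero.
- **Checks that disagreed or gave nothing:** at the corner the tool stopped about 3 mm further along than I expected from a 22 mm finger width. That means either narrower fingertips or a small calibration offset. The handle detector found nothing in the one check I made there, so I relied on the force rise and the pictures instead.

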